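Crank the breakfast roll dispenser once round

ROBOT

A 7-joint arm with a two-finger parallel gripper is mounted at the origin on the work surface. World frame = base frame: x ahead of the robot, y to its left, z up, the work surface at z = 0. Lengths are in mm, angles in rad, forces in N, time in s.
With the tool pointing down it reaches from about 350 to 900 mm from the base axis. Payload 8.1 kg.
Tool frame: the origin (TCP) lies midway between the tips of the shut fingers; the grasp point (between the pads) lies 19 mm behind it; z points along the fingers, y is the line along which they close (so a half turn about z gives the same grasp; the last joint's range is limited). The gripper opens to 85 mm and grips with 20 to 120 N. Pads are 22 mm wide; open, the fingers measure 114 mm over their backs; the gripper's body (76 mm by 85 mm) begins 54 mm behind the grasp point. The pads swing forward as they close: fully open they stand 13 mm farther back than shut.
Start: joints at [-1.371, 0.434, 0.025, 1.573, -0.012, 1.134, -0.075], TCP at [186.398, 596.571, 231.323] pointing down, gripper open.
Joint ranges: [-2.62, 2.62], [-0.44, 2.09], [-1.27, 1.32], [0.08, 2.57], [-1.32, 4.46], [0.12, 2], [-2.74, 2.74]. Speed limits (rad/s): [2.22, 2.22, 3.01, 3.01, 3.14, 3.14, 3.14].

INTERFACE

Orientations are given as a unit quaternion [x, y, z, w].
In Python, from plant import * gives the robot as it stands. Calls block until the motion is done:
- move_to(position, orientation): joint-space move of the TCP to a pose.
- move_l(position, v=150, rot=None): straight line of the TCP; rot=None keeps the orientation; v is the mean speed in mm/s.
- set_joints(angles): joint-space move.
- grip(opening, force=None): opening from 0.0 (shut) to 1.0 (fully open); force is the grip in N (None keeps the last); returns when the fingers have stopped.
- hold(seconds).
- ik(position, orientation): joint angles nearest the present ones, or None.
- state(): the state.
- get_image(name): name is "side" or "top" or "wrist"; returns the picture (400x640x3 uint8, red, green, blue); there is no depth.
- camera_params(name): a dict with "fov_y" (degrees; the focal length in pixels is half the picture's height over the tangent of half this angle, whatever the lens; pixels are square), "cx", "cy" (the principal point, pixels), "dist" ([k1, k2, p1, p2, k3] as OpenCV has them; the pictures are not rectified), "rvec" (rotation vector, rad) and "tvec" (3), from world to camera coordinates, as OpenCV has them. Camera axes: x right, y down, z forward; pixel columns grow to the right and rows downward; lengths in mm; the calibration is good to about 2 mm. A picture is of the moment at which its call begins: read the wrist's pose just before it. camera_params takes no time and is no camera call; for the wrist camera it gives the pose at the moment of the call.
A pose or a line that the arm cannot do raises MotionError and nothing moves.
- job_done(): hands the job in; it is judged then, once.
The state is a dict: "t": time; "joint_pos": joint angles; "qvel": joint speeds; "joint_efforts": joint torques, N m; "tool_pos": TCP position; "orientation": TCP orientation; "force": force on the tool from outside, world axes, zero at the start; "torque": the same for the moment, N m; "finger_gap": opening from 0.0 (shut) to 1.0 (fully open); "grasp_force": force on a finger pad.
Only numpy, scipy, OpenCV 4.12 (cv2) and the standard library are available. Lean on these libraries where they do the work, as an engineer would, in place of code of your own. Each camera call takes 0.05 s, during which the arm holds its last target. There are 200 camera calls.

TASK

Serve the three rolls: wind the dispenser's crank clockwise (seen from above) through one full turn, so that all the rolls drop out into the bowl below, and leave the crank standing where it started. Do not shift the bowl, the jam jar, the mug or the card stand.

Things in the scene. Friction and masses are not known exactly. Their poses are not given: they have to be found in the camera images.
- dispenser: Roll dispenser, fixed to the counter: clear open-topped round drum, 250 mm across, wall 50 mm high, floor tilted 35 degrees to face the robot, on a steel column. Origin on the counter; x points away from the robot, z up. The drum's and crank's common axis passes through (0, 0, 180 mm) and points along (-0.574, 0, 0.819): up and towards the robot. Rolls drop out at its lowest side.
- lamp_bar (a point): Centre of the dark lamp bar above the dispenser: 40 x 360 x 30 mm, front edge 5 mm beyond the dispenser's origin in its x, underside 420 mm above the counter, on two 14 mm posts at dispenser x = 30, y = +-170 mm. It overhangs the far part of the knob's path: a vertical tool hits it there, one tilted along the crank's axis passes in front of it.
- crank (a joint): Angle (rad) of the crank, which turns the drum's four-vaned rotor. Grows clockwise seen from above; at 0 the arm points down the slope to the robot (dispenser -x). Starts within 0.1 of 0; full turn 6.283. Stops at -0.6 and 7.6. Friction about 0.12 N m; stays where left. Three of the four pockets hold a roll each, which drops as its pocket passes the 92 x 84 mm outlet.
- knob_grip (a point): Grip point on the centre line of the crank's dark wooden knob, 22 mm below its free end. Knob: cylinder 28 mm diameter, 60 mm long, parallel to the crank's axis; it spins freely on its pin, so the tool need not turn with it. The point goes round a circle of radius 75 mm, centred 125 mm up the axis from dispenser point (0, 0, 180 mm). Its z axis is the crank's axis.
- hub_top (a point): Centre of the crank's hub, on its axis, at the top face of the flat 24 mm wide, 105 mm long steel arm (85 mm up the axis from the dispenser's point (0, 0, 180 mm)). z axis along the crank's axis.
- bowl: Loose white bowl, 172 mm across the rim, 66 mm high, wall 5 mm, 0.5 kg, standing under the outlet. Origin at the centre of its underside.
- roll_a: Round bread roll, 48 mm ball, about 30 g, smooth crust, loose in the drum at the start. Origin at its centre.
- roll_b: Round bread roll, 48 mm ball, about 30 g, smooth crust, loose in the drum at the start. Origin at its centre.
- roll_c: Round bread roll, 48 mm ball, about 30 g, smooth crust, loose in the drum at the start. Origin at its centre.
- jam_jar: Bystander: glass jam jar with steel cap, 72 mm across, 90 mm high; origin at the centre of its underside.
- mug: Bystander: white mug, 82 mm across, 92 mm high, handle at its +y; origin at the centre of its underside.
- card_stand: Bystander: clear stand with a blank card, 50 x 100 mm foot, 75 mm high; origin at the centre of its underside.

How it is judged (in metres and radians):
At the end, for the whole second after the job is handed in: All three rolls lie in the bowl (centres within 75 mm of its axis and less than 75 mm above its underside), and the crank has gone round clockwise once and rests with its knob within 30 mm of where it started (horizontal distance between each of roll_a, roll_b, roll_c and bowl below 0.075 m and z of each of roll_a, roll_b, roll_c in the frame of bowl below 0.075 m and value of joint crank above 5.4 rad and distance of knob_grip from where it was at the start of the episode below 0.03 m and velocity of joint crank between -0.1 and 0.1 rad/s); the robot touches nothing.
It fails at once if the bowl is shifted more than 40 mm (distance of bowl from where it was at the start of the episode above 0.04 m).
It fails at once if the jam jar is shifted more than 30 mm (distance of jam_jar from where it was at the start of the episode above 0.03 m).
It fails at once if the mug is shifted more than 30 mm (distance of mug from where it was at the start of the episode above 0.03 m).
It fails at once if the card stand is shifted more than 30 mm (distance of card_stand from where it was at the start of the episode above 0.03 m).
It also fails if it takes over 64 s, if anything falls off the work surface, if the arm or the gripper's body presses on something with over 40 N, if the wrist force passes 120 N, or if a joint passes its speed limit or range.

## Working session

There is one attempt and no reset: what is moved stays moved. The work goes in short steps, each a Python script; the robot and the scene stay as the last script left them, time stands still between calls to the robot, and variables do not carry over. Pictures are saved under pics/ and viewed, at most 10 in all, crops included, and the job is handed in when it is done.

```bash
ls; mkdir -p pics; python3 - <<'E'
from plant import *
import cv2
for n in ("side","top"):
    cv2.imwrite(f"pics/{n}0.png",cv2.cvtColor(get_image(n),cv2.COLOR_RGB2BGR)); print(n,camera_params(n))
s=state();print(s["t"],s["tool_pos"],s["orientation"],s["force"])
E
```

```text
pics
side {'fov_y': 51.65801518914236, 'cx': 315.81618072435526, 'cy': 193.9152349553267, 'dist': array([0.02016213, 0.        , 0.        , 0.        , 0.        ]), 'rvec': array([ 2.32630301, -0.58040715,  0.24890139]), 'tvec': array([-459.58321707,  347.71061701, 1305.86887939])}
top {'fov_y': 50.55166366441496, 'cx': 321.2389757325602, 'cy': 201.892863264947, 'dist': array([-0.03327482,  0.        ,  0.        ,  0.        ,  0.        ]), 'rvec': array([ 2.14267863, -2.11262738,  0.16892457]), 'tvec': array([  23.746085  ,  553.6745541 , 1357.78506098])}
0.1 [186.28232921 596.11899407 230.59413791] [ 1.50865768e-01  9.88553992e-01 -7.22145009e-04 -5.35642678e-05] [ 0.41418434 -0.21748922  0.40222706]
```

View pics/side0.png

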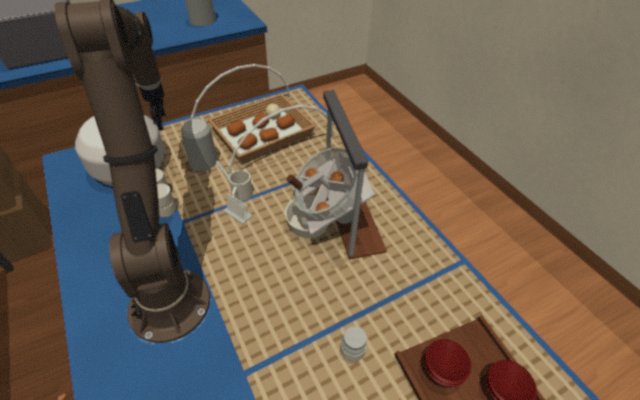

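View pics/top0.png

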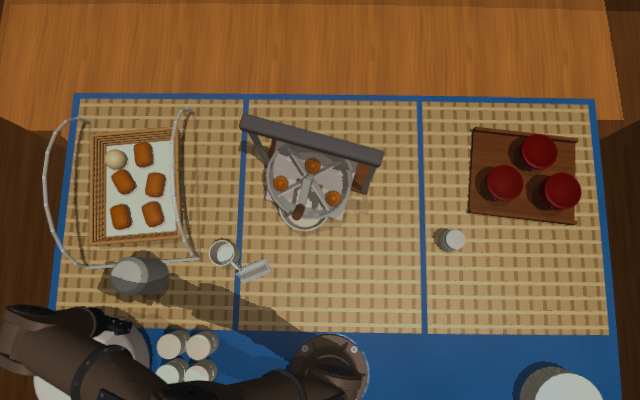

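The side view shows the dispenser at about (328,190), knob at (295,183) and lamp bar from (330,95) to (365,162). In the top view the bar runs (242,120)–(382,157), the knob is at (298,212), and the bowl sits below it. I'll enlarge the dispenser in both views.

```bash
python3 - <<'E'
import cv2,numpy as np
a=cv2.imread("pics/side0.png")[80:270,260:420]; b=cv2.imread("pics/top0.png")[105:240,225:395]
a=cv2.resize(a,None,fx=3.1,fy=3.1,interpolation=cv2.INTER_CUBIC)
b=cv2.resize(b,None,fx=4.4,fy=4.4,interpolation=cv2.INTER_CUBIC)
cv2.imwrite("pics/sidec.png",a);cv2.imwrite("pics/topc.png",b);print(a.shape,b.shape)
E
```

```text
(589, 496, 3) (594, 748, 3)
```

View pics/sidec.png

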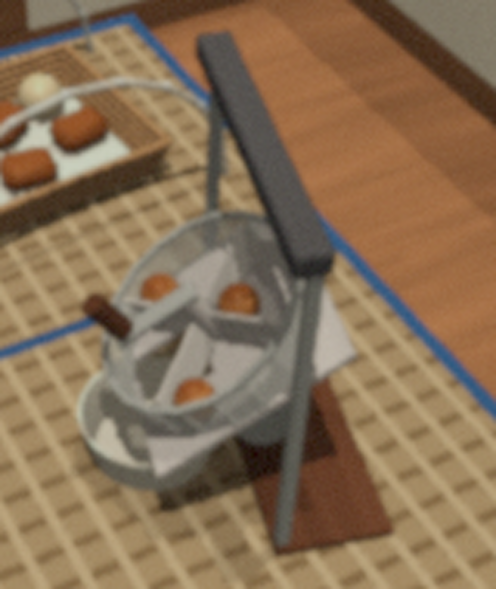

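View pics/topc.png

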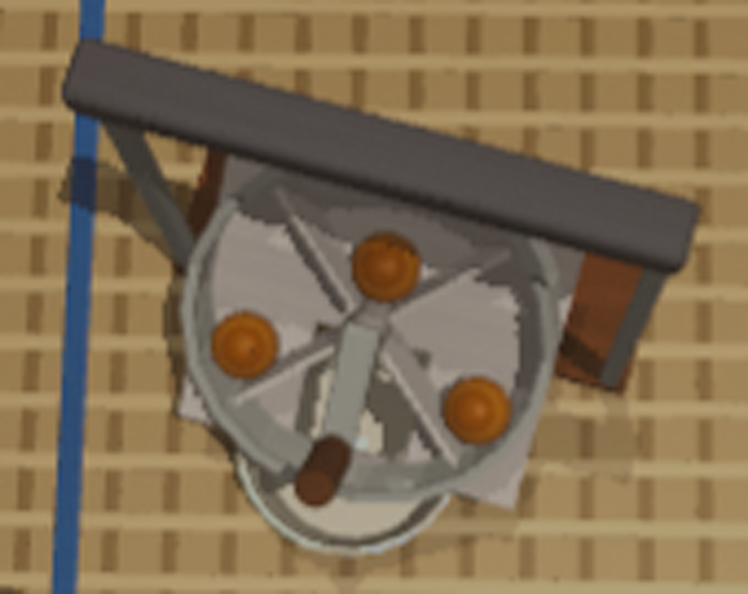

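The knob's free end is at side crop (92,306) and top crop (316,488). The bar's end corners are clear in both crops. The top crop shows three rolls, and the empty pocket is over the outlet and bowl. Next I'll fit the dispenser pose from these points.

```bash
cat > h.py <<'E'
import numpy as np, cv2
from scipy.optimize import least_squares
from scipy.spatial.transform import Rotation as R
from plant import *
def K(p):
    f=200/np.tan(np.radians(p["fov_y"]/2)); return np.array([[f,0,p["cx"]],[0,f,p["cy"]],[0,0,1.]])
def proj(p,X): return cv2.projectPoints(np.atleast_2d(np.float64(X)),p["rvec"],p["tvec"],K(p),p["dist"])[0][:,0]
def ray(p,u):
    n=cv2.undistortPoints(np.float64([[u]]),K(p),p["dist"])[0,0]; Rm=cv2.Rodrigues(p["rvec"])[0]
    return -Rm.T@p["tvec"], Rm.T@np.r_[n,1]
def plane(p,u,z): c,d=ray(p,u); return c+d*(z-c[2])/d[2]
def tri(p1,u1,p2,u2):
    a,d=ray(p1,u1);b,e=ray(p2,u2);s=np.linalg.lstsq(np.c_[d,-e],b-a,rcond=None)[0]
    P,Q=a+d*s[0],b+e*s[1]; return (P+Q)/2,np.linalg.norm(P-Q)
S35,C35=np.sin(np.radians(35)),np.cos(np.radians(35))
AX=np.array([-S35,0,C35])
def local(q,h,r=75): return np.array([0,0,180.])+h*AX+r*(np.cos(q)*np.array([-C35,0,-S35])+np.sin(q)*np.array([0,1.,0]))
def Rz(a): return R.from_euler("z",a)
E
python3 - <<'E'
from h import *
T,S=camera_params("top"),camera_params("side")
tc=lambda x,y:np.array([225+(x+.5)/4.4-.5,105+(y+.5)/4.4-.5]); sc=lambda x,y:np.array([260+(x+.5)/3.1-.5,80+(y+.5)/3.1-.5])
print("cams",ray(T,(320,200))[0],ray(S,(320,200))[0])
print("knob end",tri(T,tc(316,488),S,sc(92,306)))
print("bar far+y",tri(T,tc(84,40),S,sc(231,33)))
obs=[(T,tc(84,40),(45,180,450)),(T,tc(698,207),(45,-180,450)),(T,tc(66,97),(5,180,420)),(T,tc(684,271),(5,-180,420)),
(S,sc(231,33),(45,180,450)),(S,sc(332,246),(45,-180,450)),(S,sc(198,38),(5,180,450)),
(T,tc(316,488),'k'),(S,sc(92,306),'k')]
def w(v,X): return Rz(v[2]).apply(X)+[v[0],v[1],0]
f=lambda v:np.concatenate([proj(p,w(v,local(v[3],147) if isinstance(X,str) else X))[0]-u for p,u,X in obs])
r=least_squares(f,[600,40,-.25,0],x_scale=[100,100,1,1],loss="soft_l1");v=r.x
print(v,"\n",f(v).reshape(-1,2).round(1).tolist())
print("grip world",w(v,local(v[3],125)),"hub px top",proj(T,w(v,local(0,85,0))),(372,320),tc(372,320))
print("mug",plane(T,(222,246),92),"card",plane(T,(254,268),75),"bowl rim front",plane(T,tc(350,550),66))
for n,a in (("handle right foot",(196,262)),): print(n,plane(T,a,100))
print(tri(T,(185,111),S,(330,130)))
np.save("v.npy",v)
E
```

```text
cams [ 316.21137618   14.18518484 1431.95977818] [  84.58493604 -779.11173656 1192.9975806 ]
knob end (array([476.16587673,  98.62524747, 254.26568156]), np.float64(4.003658106190941))
bar far+y (array([702.19796075, 220.39178974, 447.07272971]), np.float64(0.027081918722423437))
[ 6.15204671e+02  6.13656921e+01 -2.71828053e-01 -3.88228389e-02] 
 [[-1.1, -2.3], [1.5, -0.6], [0.3, 3.8], [-1.2, 3.4], [0.9, -1.5], [2.1, 2.4], [-0.4, -1.7], [0.0, 1.3], [0.1, -0.4]]
grip world [486.22266457  94.29454429 239.40818755] hub px top [[305.58064072 184.55064636]] (372, 320) [309.15909091 177.34090909]
mug [399.70628929 343.23151285  92.        ] card [332.70606492 241.56457117  75.        ] bowl rim front [458.28410318  85.26229151  66.        ]
handle right foot [347.87309201 420.65926652 100.        ]
(array([878.07581512, 520.84764369,  16.66997035]), np.float64(2.737215487605557))
```

```bash
python3 - <<'E'
from h import *
v=np.load("v.npy"); w=lambda X:Rz(v[2]).apply(X)+[v[0],v[1],0]
out=[]
for n,(x0,y0,x1,y1) in (("top",(225,105,395,240)),("side",(265,85,400,220))):
    p=camera_params(n); im=cv2.imread(f"pics/{n}0.png"); k=4
    c=cv2.resize(im[y0:y1,x0:x1],None,fx=k,fy=k,interpolation=cv2.INTER_CUBIC)[:540]
    q=lambda X:np.int32(np.round((proj(p,w(np.array(X)))-[x0,y0]+.5)*k-.5))
    cx=local(v[3],0)
    e1,e2=np.array([-C35,0,-S35]),np.array([0,1.,0]); th=np.linspace(0,2*np.pi,40)
    circ=lambda ctr,r:[ctr+r*(np.cos(t)*e1+np.sin(t)*e2) for t in th]
    for ctr,r,col in ((local(0,50,0),125,(0,255,0)),(local(v[3],147),14,(255,255,0)),(local(v[3],87),14,(255,0,0))):
        cv2.polylines(c,[q(circ(ctr,r))],True,col,1)
    for z in (420,450): cv2.polylines(c,[q([(5,180,z),(45,180,z),(45,-180,z),(5,-180,z)])],True,(0,0,255) if z==450 else (255,0,255),1)
    out.append(c)
h=max(o.shape[0] for o in out); out=[np.pad(o,((0,h-o.shape[0]),(0,0),(0,0))) for o in out]
o=np.hstack(out); o=cv2.resize(o,None,fx=min(1,800/o.shape[1]),fy=min(1,800/o.shape[1]),interpolation=cv2.INTER_AREA);cv2.imwrite("pics/ov.png",o)
E
```

```text
(no output)
```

View pics/ov.png

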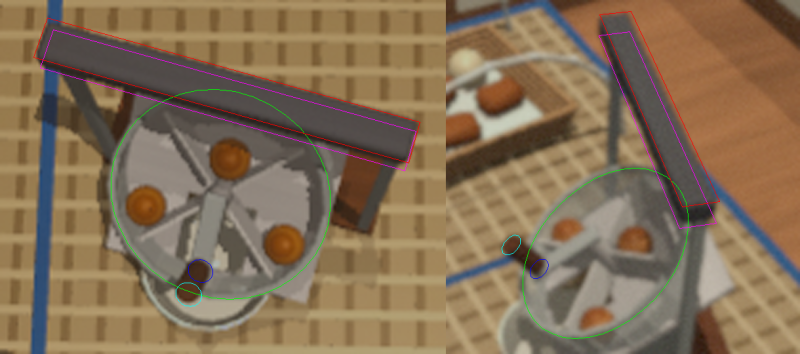

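The overlay matches on the knob and drum rim; the bar is within about 5 mm. Now I'll check reachability around the circle.

```bash
cat >> h.py <<'E'
v=np.load("v.npy"); W=lambda X:Rz(v[2]).apply(X)+[v[0],v[1],0]
def ori(tilt=0,flip=1,spin=0):   # tilt: extra lean away from the lamp bar, rad; spin: about tool z
    a=np.radians(35)+tilt; z=np.array([np.sin(a),0,-np.cos(a)]); y=np.array([0,flip,0.]); x=np.cross(y,z)
    return (Rz(v[2])*R.from_matrix(np.c_[x,y,z])*R.from_euler("z",spin)).as_quat()
def tcp(q,up=0,o=None):  # TCP when grasp point is on knob_grip, raised 'up' along the tool
    z=R.from_quat(o).apply([0,0,1]); return W(local(q,125))+z*(19-up)
E
python3 - <<'E'
from h import *
print(state()["t"],state()["force"])
for tilt in (0,.1):
  for flip in (1,-1):
   for spin in (-.5,0,.5):
    o=ori(tilt,flip,spin); js=[ik(list(tcp(q,0,o)),list(o)) for q in np.linspace(v[3],v[3]+2*np.pi,9)]; pre=ik(list(tcp(v[3],110,o)),list(o))
    print(tilt,flip,spin,sum(j is not None for j in js),pre is not None, None if js[0] is None else np.round(js[0],2), None if js[4] is None else np.round(js[4],2))
E
```

```text
0.1 [ 0.41418434 -0.21748922  0.40222706]
0 1 -0.5 9 True [-0.96  0.03  0.35  2.34  0.95  0.57  0.42] [-0.84  0.09  0.48  2.03  0.57  0.6   1.02]
0 1 0 9 True [-1.03  0.03  0.42  2.35  0.95  0.56 -0.08] [-0.93  0.09  0.58  2.03  0.55  0.6   0.54]
0 1 0.5 9 True [-1.06  0.02  0.45  2.35  0.95  0.56 -0.58] [-0.96  0.09  0.61  2.03  0.54  0.59  0.05]
0 -1 -0.5 9 True [-0.68  0.04  0.06  2.32  0.95  0.58 -2.74] [-0.61  0.1   0.22  2.01  0.61  0.62 -2.16]
0 -1 0 4 True None [-0.39  0.11 -0.02  1.99  0.65  0.64 -2.7 ]
0 -1 0.5 6 True [-0.55  0.05 -0.08  2.32  0.96  0.59  2.54] None
0.1 1 -0.5 9 True [-1.03  0.04  0.35  2.41  1.2   0.59  0.11] [-0.91  0.07  0.5   2.1   0.83  0.55  0.75]
0.1 1 0 9 True [-1.08  0.03  0.41  2.41  1.2   0.59 -0.39] [-0.98  0.07  0.58  2.11  0.82  0.54  0.26]
0.1 1 0.5 9 True [-1.11  0.03  0.43  2.41  1.2   0.59 -0.89] [-0.99  0.07  0.59  2.11  0.82  0.54 -0.24]
0.1 -1 -0.5 6 True None [-0.39  0.09 -0.06  2.07  0.89  0.6  -2.46]
0.1 -1 0 5 True [ 0.32  0.19 -1.08  2.33  1.3   0.78  2.7 ] [-1.55  0.12  1.25  2.13  0.66  0.45 -2.7 ]
0.1 -1 0.5 8 True [-0.61  0.06 -0.09  2.38  1.21  0.62  2.24] [ 0.49  0.24 -1.07  2.01  1.11  0.78  2.68]
```

```bash
python3 - <<'E'
from h import *
o=list(ori()); s=state()
move_l([186,560,420],v=250)
move_to([290,270,450],s["orientation"])
move_to(list(tcp(v[3],100,o)),o)
print(state()["t"],state()["tool_pos"],tcp(v[3],100,o),state()["joint_pos"].__repr__(),state()["force"])
p=camera_params("wrist"); im=cv2.cvtColor(get_image("wrist"),cv2.COLOR_RGB2BGR)
cv2.imwrite("pics/w0r.png",im)
for h,c in ((147,(255,255,0)),(87,(255,0,0))):
    u=proj(p,W(local(v[3],h)))[0]; print(h,u); cv2.circle(im,tuple(np.int32(u)),4,c,1)
u=proj(p,W(local(0,85,0)))[0]; cv2.circle(im,tuple(np.int32(u)),4,(0,255,0),1)
cv2.imwrite("pics/w0.png",im)
E
```

```text
3.2167 [441.90761216 108.13334789 306.48456263] [441.46889471 106.76863758 305.75950314] array([-0.94766729, -0.1639952 ,  0.13942294,  2.26248882,  0.75207704,
        0.87497643,  0.04456054]) [-0.2152589  -0.18230247  0.42906176]
147 [323.72344012 216.90313212]
87 [324.31435952 193.0674213 ]
```

View pics/w0.png

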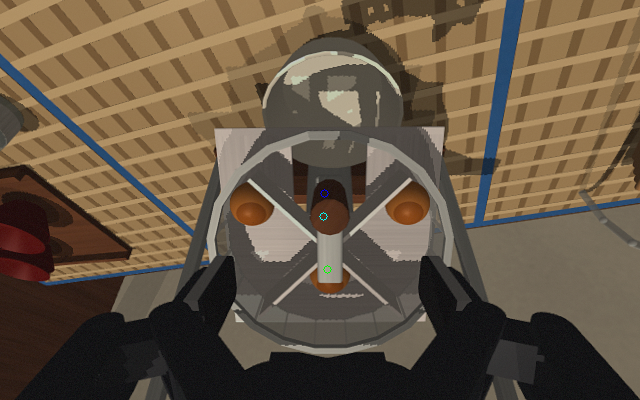

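The wrist view shows the knob's end face centred near (330,217), against a predicted (324,217). The arm end is at (330,283), the plate's front corners at (215,127) and (444,127) are level, and the fingers straddle the knob. So yaw is right, the crank angle is about 0, and the origin is about 2 mm further to +y. I'll correct that and grasp.

```bash
python3 - <<'E'
from h import *
v[:2]+=Rz(v[2]).apply([0,2.,0])[:2]; v[3]=0; np.save("v.npy",v)
p=camera_params("wrist"); print(proj(p,[W(local(0,147)),W(local(np.pi,85,15))]).round(1).tolist())
o=list(ori())
move_to(list(tcp(0,100,o)),o)
move_l(list(tcp(0,0,o)),v=100)
print(state()["t"],state()["force"])
f0=state()["force"]
grip(0.0,force=30)
s=state(); print(s["t"],s["force"],s["finger_gap"]*85,s["grasp_force"],s["tool_pos"]-tcp(0,0,o))
E
```

```text
[[330.7, 216.4], [329.6, 283.0]]
4.6667 [ 0.34175407  0.38576688 -0.69570423]
5.225 [-5.94540053 -0.59431454  5.54629619] 27.299360070674858 30.15258103609085 [-0.06010581 -0.00284159  0.13581657]
```

```bash
cat > turn.py <<'E'
from h import *
def turn(qa,qb,off=np.zeros(3),v_=30,n=None):
    o=list(ori()); n=n or max(2,round(abs(qb-qa)/.2))
    for q in np.linspace(qa,qb,n+1)[1:]:
        move_l(list(tcp(q,0,o)+off),v=v_)
        s=state(); F=s["force"]
        er=Rz(v[2]).apply(np.cos(q)*np.array([-C35,0,-S35])+np.sin(q)*np.array([0,1.,0]))
        ax=Rz(v[2]).apply(AX); fr,fa=F@er,F@ax
        print(f"{s['t']:.1f} q={q:.2f} fr={fr:.1f} fa={fa:.1f} |F|={np.linalg.norm(F):.1f} gap={s['finger_gap']*85:.1f}")
        if np.linalg.norm(F)>45: print("ABORT"); break
        off=off+.04*(np.clip(fr,-15,15)*er+np.clip(fa,-15,15)*ax)
    return q,off
E
python3 - <<'E'
from turn import *
q,off=turn(0,np.pi/2); np.save("off.npy",off); print(off)
E
```

```text
5.9 q=0.20 fr=-0.3 fa=7.1 |F|=7.2 gap=27.0
6.5 q=0.39 fr=-2.1 fa=4.5 |F|=5.0 gap=27.0
7.2 q=0.59 fr=-3.5 fa=3.4 |F|=4.9 gap=27.0
7.8 q=0.79 fr=-4.4 fa=3.6 |F|=5.7 gap=26.9
8.4 q=0.98 fr=-5.5 fa=2.6 |F|=6.1 gap=27.2
9.1 q=1.18 fr=-5.7 fa=-0.8 |F|=5.7 gap=27.1
9.7 q=1.37 fr=-4.5 fa=0.5 |F|=4.6 gap=26.8
10.4 q=1.57 fr=-4.6 fa=-0.6 |F|=4.6 gap=27.0
[-0.26076974 -0.9531089   0.99302462]
```

```bash
sed -i 's/>45/>25/' turn.py; python3 - <<'E'
from turn import *
q,off=turn(np.pi/2,2*np.pi,np.load("off.npy"),n=24); np.save("off.npy",off); print(q,off)
for n in ("top","side"): cv2.imwrite(f"pics/{n}1.png",cv2.cvtColor(get_image(n),cv2.COLOR_RGB2BGR))
a=cv2.imread("pics/top1.png")[105:245,225:395]; b=cv2.imread("pics/side1.png")[105:245,250:420]
cv2.imwrite("pics/c1.png",cv2.resize(np.hstack([a,b]),(796,328),interpolation=cv2.INTER_CUBIC))
E
```

```text
11.0 q=1.77 fr=-4.5 fa=-2.1 |F|=5.4 gap=27.1
11.6 q=1.96 fr=-3.4 fa=-2.4 |F|=4.3 gap=27.2
12.3 q=2.16 fr=-4.5 fa=0.5 |F|=4.6 gap=27.0
12.9 q=2.36 fr=-2.6 fa=-2.3 |F|=4.2 gap=27.3
13.6 q=2.55 fr=-3.0 fa=-2.5 |F|=4.5 gap=27.1
14.2 q=2.75 fr=-2.2 fa=-0.3 |F|=2.8 gap=27.4
14.8 q=2.95 fr=-0.0 fa=-1.1 |F|=2.2 gap=27.0
15.5 q=3.14 fr=-0.3 fa=-1.1 |F|=2.1 gap=27.0
16.1 q=3.34 fr=0.3 fa=-2.1 |F|=2.8 gap=26.8
16.8 q=3.53 fr=-1.6 fa=-2.5 |F|=3.4 gap=27.3
17.4 q=3.73 fr=-2.2 fa=-4.1 |F|=4.7 gap=27.1
18.1 q=3.93 fr=-3.1 fa=-0.7 |F|=3.9 gap=26.8
18.7 q=4.12 fr=-2.9 fa=-1.9 |F|=4.5 gap=27.2
19.3 q=4.32 fr=-3.2 fa=-0.2 |F|=3.9 gap=27.2
20.0 q=4.52 fr=-2.2 fa=0.5 |F|=2.7 gap=27.1
20.6 q=4.71 fr=-0.8 fa=-0.5 |F|=2.0 gap=27.1
21.3 q=4.91 fr=-0.4 fa=-0.3 |F|=1.6 gap=27.4
21.9 q=5.11 fr=0.4 fa=0.5 |F|=1.6 gap=27.3
22.6 q=5.30 fr=-0.1 fa=0.9 |F|=1.4 gap=27.3
23.2 q=5.50 fr=-0.7 fa=-0.0 |F|=1.5 gap=27.2
23.8 q=5.69 fr=-0.0 fa=3.5 |F|=3.8 gap=27.4
24.5 q=5.89 fr=-0.3 fa=1.1 |F|=2.3 gap=27.2
25.1 q=6.09 fr=-1.8 fa=0.0 |F|=2.5 gap=26.8
25.8 q=6.28 fr=-0.8 fa=3.0 |F|=3.2 gap=27.1
6.283185307179586 [-0.49088739 -0.98044175  0.14752511]
```

View pics/c1.png

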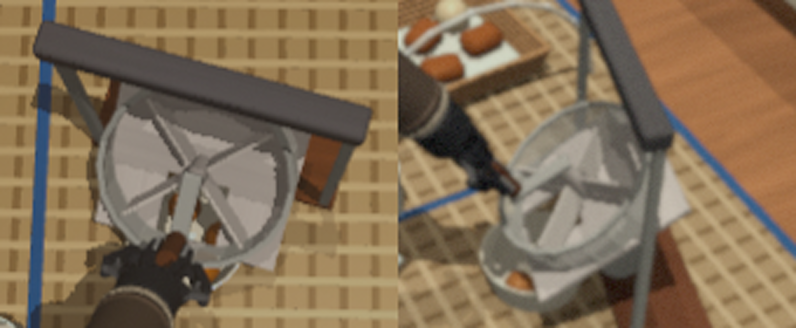

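The drum is empty. In the top half, rolls show through the outlet at (170,207) and (210,235) and at the bowl's rim (212,270), and the bowl hasn't moved. I'll release, back off along the tool axis and check.

```bash
python3 - <<'E'
from h import *
o=list(ori()); grip(1.0); move_l(list(tcp(0,110,o)+np.load("off.npy")),v=100); move_l([300,150,420],v=200); hold(1)
s=state(); print(s["t"],s["force"])
im={n:cv2.cvtColor(get_image(n),cv2.COLOR_RGB2BGR) for n in ("top","side")}
a=im["top"][105:245,225:395]; b=im["side"][105:245,250:420]
cv2.imwrite("pics/c2.png",cv2.resize(np.hstack([a,b]),(796,328),interpolation=cv2.INTER_CUBIC))
E
```

```text
29.7417 [ 0.17189425 -0.59609099 -0.36417556]
```

View pics/c2.png

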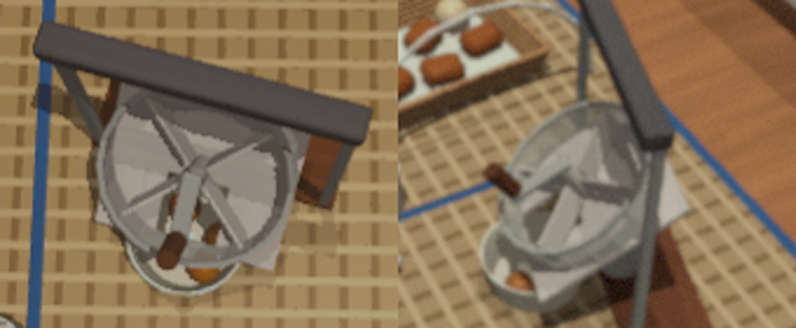

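The knob is back at its starting place, all three rolls are in the bowl at top-half (178,207), (210,235) and (203,272), and the arm is clear. Handing in.

```bash
python3 -c "
from plant import *
print(job_done())"
```

```text
the job is handed in; nothing more can be done
None
```

I turned the crank one full turn clockwise and handed the job in at about 30 s; the last picture shows all three rolls in the bowl and the knob back at its start, and the bowl looked unmoved (I did not re-check the jar, mug or card stand, and no verdict came back).

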